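Latch the shaft in its inspection fixture

TASK

Clamp the shaft in the inspection fixture with its over-center latch: take the loop by its tab, hook its bar behind and under the lip of the tailstock hook and let go, then push the lever over past the toggle point until it lies fully down and the jaw is drawn in. Work gently by feel: do not force the loop against the hook, or lean hard on the lever, and leave the other things on the bench where they are.

Things in the scene. Friction and masses are not known exactly. Their poses are not given: they have to be found in the camera images.
- fixture: Inspection fixture fixed to the bench: slotted steel rail 250 x 80 x 20 mm, red headstock (70 mm high, lever brackets to 105) with the latch lever, a short shaft on a V-block, a red sprung tailstock jaw with the hook. Origin on the bench under the rail's middle; x along the rail from lever end to hook end, z up. Beside the hook, under the tab, only the jaw's foot (49 mm high).
- hinge (a point): Axis of the lever's hinge (parallel to the fixture's y), at x -25, z 95 mm on the fixture. With the loop hooked, pushing the lever over takes about 4 to 9 N at its grip; past the toggle point (lever joint about 1.95 rad) it snaps on to its stop by itself.
- lever (a joint): Lever angle, rad, 0 to 2.164 (stop). Its direction from the hinge is 1.047 + this value, in the fixture's x-z plane from +x upward and over to -x: it starts about upright and ends flat, pointing to -x, away from the hook. A flat bar 85 mm long from the hinge ending in a black grip 36 long, 24 wide, 12 mm thick. A stiff hinge (0.075 N m) keeps it where it is left.
- lever_grip (a point): Middle of the face of the lever's black grip that looks towards the hook (up, when the lever is down): the face to push. 70 mm from the hinge, 6 mm off the lever's centre line.
- loop (a joint): Angle of the loop at its pivot on the lever, rad. The loop's direction from the pivot is (lever value + this value): 0 level towards +x, positive = bar end raised. The stiff pivot (0.045 N m) keeps the loop where it is left, and carries it up when the lever turns, so the bar must lie under the hook's lip before the lever is thrown.
- pivot (a point): Axis of the loop's pivot, on the lever's centre line, 22 mm from the hinge.
- bar (a point): Middle of the steel loop's cross bar: 6 mm round, 40 mm long along the fixture's y, 118 mm from the loop's pivot. Two 5 mm side rods 40 mm apart lead to the pivot and pass either side of the jaw's post.
- tab (a point): Grip point on the loop's pull tab, a steel plate 14 mm wide (along the fixture's y), 5 thick, 34 long, that goes on from the bar away from the lever, bent 25 deg up from the loop's plane. This point is 24 mm from the bar's centre along the tab. Pinch it across its 14 mm width from above; it turns only stiffly between the fingers.
- seat (a point): Nominal centre of the hooked bar; z up. The hook is a C open to +x on the back of a red post 24 mm wide: post face 3 mm to the lever side of this point; ledge 12 mm wide, top 4 mm below it, reaching 14 mm past it (+x). The real hook may sit up to 3 mm higher or lower and 1 mm nearer or farther than nominal: feel for ledge and post.
- lip_edge (a point): Nominal top edge of the hook's lip, 12 mm wide, 5 mm thick, overhanging the seat: 4 mm past it (+x), underside 5 mm and top 10 mm above it (same setting error as the seat). The bar comes down from above beyond this edge on to the ledge and is drawn back towards the lever under the lip.
- jaw (a joint): Travel of the jaw with its hook towards the headstock, m: 0 at rest on its spring (12 N per mm), about 0.003 to 0.006 when the latch is closed.
- ring_gauge: Bystander: steel ring, 52 mm across, 18 mm high; its origin is under its middle. Leave it alone.
- screwdriver: Bystander: screwdriver lying along the fixture; its origin is under its middle. Leave it alone.
- spare_shaft: Bystander: stepped steel plug, 34 mm across, 50 mm high; its origin is under its middle. Leave it alone.
- gauge_block: Bystander: steel block 35 x 12 x 30 mm; its origin is under its middle. Leave it alone.

How it is judged:
By the outcome, as a careful person would: the job done as asked, in the order asked, and still so for the second after the job is handed in, with the robot touching nothing.
It also fails if it takes over 58 s, if anything falls off the work surface, if the arm or the gripper's body presses on something with over 40 N, if the wrist force passes 120 N, or if a joint passes its speed limit or range.

ROBOT

A 6-joint arm with a two-finger parallel gripper is mounted at the origin on the work surface. World frame = base frame: x ahead of the robot, y to its left, z up, the work surface at z = 0. Lengths are in m, angles in rad, forces in N, time in s.
With the tool pointing down it reaches from about 0.275 to 0.725 m from the base axis. Payload 15.9 kg.
Tool frame: the origin (TCP) lies midway between the tips of the shut fingers; the grasp point (between the pads) lies 19 mm behind it; z points along the fingers, y is the direction in which the jaws open and shut (so a half turn about z gives the same grasp; the last joint's range is limited). The gripper opens to 85 mm and grips with 20 to 120 N. Pads are 22 mm wide; open, the fingers measure 114 mm over their backs; the gripper's body (76 mm by 85 mm) begins 54 mm behind the grasp point. The pads swing forward as they close: fully open they stand 13 mm farther back than shut.
Start: joints at [1.204, 0.213, -0.034, 1.323, 0, 1.571], TCP at [0.179, 0.467, 0.231] pointing down, gripper open.
Joint ranges: [-2.98, 2.98], [-0.74, 1.72], [-1.14, 1.35], [-2.1, 2.04], [-1.57, 1.44], [-3.14, 3.14]. Speed limits (rad/s): [1.89, 1.89, 2.39, 2.57, 3.14, 3.14].

INTERFACE

Orientations are given as a unit quaternion [x, y, z, w].
In Python, from workcell import state, snapshot, camera_model, hand_in, find_in, outline_of gives the robot as it stands.
- The arm moves only by the shell command python3 -m creep 'ROWS' [FORCE]. ROWS is JSON, a list that holds one entry, the list of rows, each a list of 5 numbers: the gripper command: -1 is fully open, 1 is shut, values between are in proportion, then the shift along the tool's x, y, z in mm, then the turn about the tool's z in degrees. In form: [[[fingers, tx, ty, tz, turn], ...]]. A call has 1 to 10 rows; each row is the pose to reach, as a shift and turn from the pose commanded when the call began, along the tool's axes at that moment; what a row does not reach only later rows make up. A row lasts 1/10 s, in which the tool goes at most 50 mm and 8.59 degrees, less where a joint would pass 70% of its speed; a pose out of reach is approached as far as the arm can. A call with a gripper value outside its range is refused whole. The fingers move at their own pace and stop on an object; FORCE is the grip in N (left out, the last holds). Time passes only in rows, so rows that repeat a pose let the fingers close. It gives the time, the measured TCP pose, the force and the opening at its end, in the units of the state.
- state(): the state, without advancing time (a new reading comes with each control period).
- snapshot(name): name is "scene" or "top" or "wrist"; returns (picture, depth): 480x640x3 uint8, blue, green, red; 480x640 float32, m along the optical axis (not along the pixel's ray), 0 where there is no reading.
- camera_model(name): a dict with "fx", "fy", "cx", "cy" (pixels), "k1" (the pictures are not rectified: a ray, as slopes to the right and down, at radius r is drawn at 1 + k1 r^2 times it, then the intrinsics apply), "rvec" (rotation vector, rad) and "tvec" (3), from world to camera coordinates, as OpenCV has them; the wrist camera has in their place "hand_eye" (4x4, takes a point from camera to tool coordinates, whose origin is the TCP and whose axes are the flange's). Camera axes: x right, y down, z forward; pixel columns grow to the right and rows downward; lengths in m; the calibration is good to about 2 mm. A picture is of the moment at which its call begins: read the wrist's pose just before it. camera_model takes no time and is no camera call.
- hand_in(): hands the job in, once; it reports no verdict.
Trained networks look in the newest picture that a camera, given by its name, has taken for a name from the list of things; names that differ only in an ending like _2 or _b are one class to them, and where a whole thing is asked for, a point or a joint stands for the part that bears it (a point fixed in the world has none). Each returns a list of dicts, best first, with "p" (0 to 1); they miss things now and then, are a little off and sometimes report something else, mostly with a low value. They report only what shows in the picture. A call takes as long as a camera call.
- find_in(camera, query): "box" ([left, top, right, bottom] in pixels, round what is visible of it).
- outline_of(camera, query): "pixels" (480x640 bool, what is visible of it) and "box" ([left, top, right, bottom] in pixels, round what is visible of it).
The state is a dict: "time_s": time; "joint_positions": joint angles; "dq": joint speeds; "effort": joint torques, N m; "position": TCP position; "ee_rot": TCP orientation; "ft_force": force on the tool from outside, world axes, zero at the start; "ft_torque": the same for the moment, N m; "opening": opening from 0.0 (shut) to 1.0 (fully open).
Only numpy, scipy, OpenCV 4.12 (cv2) and the standard library are available. Lean on these libraries where they do the work, as an engineer would, in place of code of your own. Each camera call takes 0.05 s, during which the arm holds its last target. There are 200 camera calls.

## Working session

There is one attempt and no reset: what is moved stays moved. The work goes in short steps, Python scripts to look and compute and a shell command to move; the robot and the scene stay as the last step left them, time stands still between calls to the robot, and variables do not carry over. Pictures are saved under pics/ and viewed, about 8 in all and at most 12, crops included, and the job is handed in when it is done.

```bash
mkdir -p pics; ls
cat > h.py <<'E'
import numpy as np, cv2
from scipy.spatial.transform import Rotation as R
from workcell import *
def pts(cam, mask=None, st=None):
    pic,d=snapshot(cam); return pic,d
def deproj(cam,u,v,z,st=None):
    m=camera_model(cam); u=np.atleast_1d(u).astype(float);v=np.atleast_1d(v).astype(float)
    xd=(u-m["cx"])/m["fx"]; yd=(v-m["cy"])/m["fy"]; x,y=xd.copy(),yd.copy()
    for _ in range(15):
        s=1+m["k1"]*(x*x+y*y); x,y=xd/s,yd/s
    P=np.c_[x*z,y*z,np.ones_like(x)*z]
    if "hand_eye" in m:
        H=np.array(m["hand_eye"]); P=P@H[:3,:3].T+H[:3,3]
        return R.from_quat(st["ee_rot"]).apply(P)+np.array(st["position"])
    Rm=R.from_rotvec(np.array(m["rvec"]).ravel()).as_matrix()
    return (P-np.array(m["tvec"]).ravel())@Rm
def project(cam,P,st=None):
    m=camera_model(cam); P=np.atleast_2d(P).astype(float)
    if "hand_eye" in m:
        H=np.array(m["hand_eye"]); Q=R.from_quat(st["ee_rot"]).inv().apply(P-np.array(st["position"])); C=(Q-H[:3,3])@H[:3,:3]
    else: C=R.from_rotvec(np.array(m["rvec"]).ravel()).apply(P)+np.array(m["tvec"]).ravel()
    x,y=C[:,0]/C[:,2],C[:,1]/C[:,2]; s=1+m["k1"]*(x*x+y*y)
    return np.c_[m["fx"]*x*s+m["cx"],m["fy"]*y*s+m["cy"]]
E
python3 - <<'E'
from h import *
st=state(); print(st)
for c in("scene","top"):
    pic,d=snapshot(c); np.savez(f"pics/{c}.npz",pic=pic,d=d); cv2.imwrite(f"pics/{c}0.png",pic)
    for q in("fixture","lever","loop","tab","lever_grip","ring_gauge","screwdriver","spare_shaft","gauge_block"):
        print(c,q,[(np.round(r["box"]).tolist(),round(r["p"],2)) for r in find_in(c,q)[:2]])
E
```

```text
pics
{'time_s': 0.0, 'joint_positions': array([ 1.20403400e+00,  2.13355583e-01, -3.50885096e-02,  1.32351682e+00,
        1.34065822e-05,  1.57083856e+00]), 'dq': array([-1.14596113e-03, -4.97666982e-04, -1.91921755e-03,  4.88507969e-05,
       -5.83300336e-04,  1.73964115e-03]), 'effort': array([-6.23498956e-03, -6.86149406e+01,  4.87127638e+01,  1.73797103e-02,
       -1.22221913e-04,  5.48398225e-05]), 'position': array([0.17916318, 0.46640879, 0.23080479]), 'ee_rot': array([ 1.82375813e-01,  9.83228724e-01, -5.71309733e-04, -1.12762953e-04]), 'ft_force': array([ 0.29063874,  0.29327104, -0.15734839]), 'ft_torque': array([0.01890659, 0.00785346, 0.04136517]), 'opening': 0.9988974811943061}
scene fixture [([278.0, 202.0, 462.0, 339.0], 0.92)]
scene lever [([347.0, 200.0, 457.0, 258.0], 0.66), ([354.0, 198.0, 461.0, 257.0], 0.19)]
scene loop [([351.0, 201.0, 460.0, 254.0], 0.74), ([274.0, 201.0, 458.0, 342.0], 0.38)]
scene tab []
scene lever_grip [([350.0, 201.0, 458.0, 255.0], 0.98)]
scene ring_gauge [([365.0, 230.0, 403.0, 254.0], 0.77), ([348.0, 201.0, 458.0, 254.0], 0.4)]
scene screwdriver [([282.0, 334.0, 431.0, 380.0], 0.61)]
scene spare_shaft [([423.0, 228.0, 449.0, 262.0], 0.84)]
scene gauge_block [([315.0, 217.0, 338.0, 241.0], 0.94), ([366.0, 226.0, 402.0, 254.0], 0.53)]
top fixture [([179.0, 235.0, 351.0, 291.0], 0.81)]
top lever [([180.0, 238.0, 288.0, 277.0], 0.72)]
top loop [([177.0, 232.0, 278.0, 279.0], 0.95)]
top tab [([178.0, 236.0, 276.0, 275.0], 0.93)]
top lever_grip [([176.0, 234.0, 288.0, 275.0], 0.55), ([178.0, 234.0, 278.0, 276.0], 0.17)]
top ring_gauge [([257.0, 319.0, 288.0, 349.0], 0.75)]
top screwdriver [([208.0, 192.0, 325.0, 212.0], 0.61)]
top spare_shaft [([211.0, 326.0, 231.0, 340.0], 0.91)]
top gauge_block [([312.0, 327.0, 337.0, 337.0], 0.72)]
```

```bash
python3 -c "
import cv2,numpy as np
a=cv2.imread('pics/scene0.png');b=cv2.imread('pics/top0.png')
cv2.imwrite('pics/both.png',cv2.resize(np.vstack([a,b]),(400*1,600)))"
```

```text
(no output)
```

View pics/scene0.png

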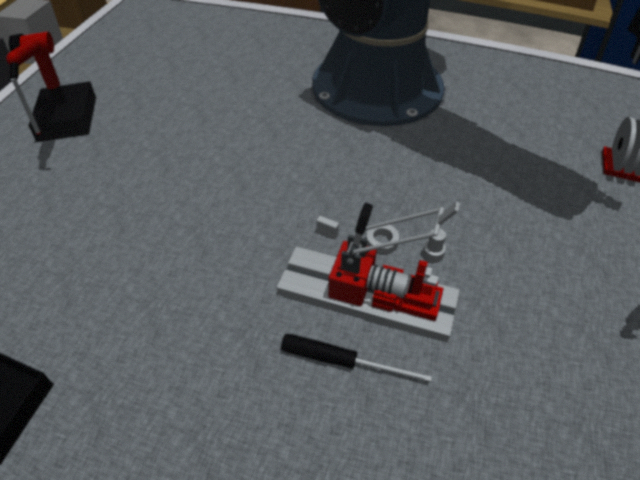

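View pics/top0.png

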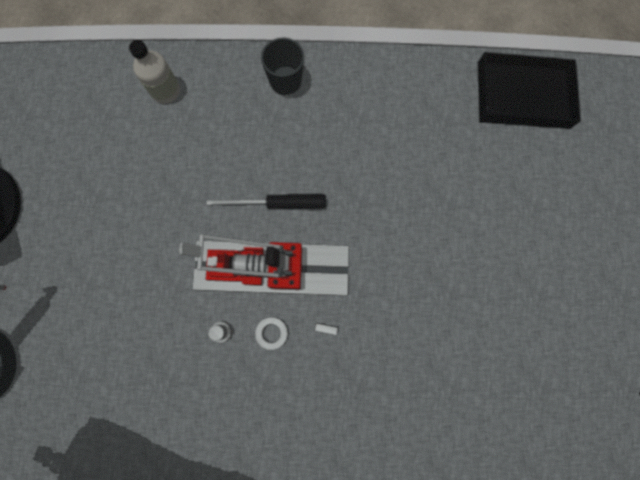

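The scene view shows the fixture in front of the robot, with the hook end at image right and the loop raised, its tab near (458,205). In the top view the rail spans (193–349, 240–294), with the tab near (187,249) and the grip near (272,256).

Run:
```python
from h import *
f=np.load("pics/top.npz"); d=f["d"]
v,u=np.mgrid[0:480,0:640]; u=u.ravel();v=v.ravel(); z=d.ravel().astype(float)
m=camera_model("top"); 
xd=(u-m["cx"])/m["fx"]; P=None
def dp(cam,u,v,z):
    m=camera_model(cam); xd=(u-m["cx"])/m["fx"]; yd=(v-m["cy"])/m["fy"]; x,y=xd,yd
    for _ in range(15):
        s=1+m["k1"]*(x*x+y*y); x,y=xd/s,yd/s
    C=np.c_[x*z,y*z,z]; return (C-np.array(m["tvec"]).ravel())@R.from_rotvec(np.array(m["rvec"]).ravel()).as_matrix()
P=dp("top",u,v,z)
s=(u>165)&(u<365)&(v>225)&(v<305)&(z>0)
rail=s&(P[:,2]>.012)&(P[:,2]<.03); 
print("bench z",np.median(P[(u>380)&(u<420)&(v>250)&(v<300),2]),"rail z",np.median(P[rail,2]))
allr=s&(P[:,2]>.012)&(u>192)
r=cv2.minAreaRect(P[allr&(P[:,2]<.09)][:,:2].astype(np.float32)); print(r, np.round(cv2.boxPoints(r),4).tolist())
r=cv2.minAreaRect(P[rail][:,:2].astype(np.float32)); print("rail",r)
t=s&(u<200)&(P[:,2]>.05); 
for a in np.c_[u[t],v[t],np.round(P[t],4)]: print(a)
hi=s&(P[:,2]>.14); print("hi",P[hi].mean(0),P[hi,2].max(),np.c_[u[hi],v[hi]].mean(0))
print(project("top",[[.0,.45,.02],[.1,.45,.02],[0,.55,.02]]))
```

```text
bench z 0.00047194764919522385 rail z 0.020303485758023092
((0.5266144871711731, 0.11367946118116379), (0.24953937530517578, 0.0806872770190239), 89.38954162597656) [[0.48489999771118164, -0.010700000450015068], [0.5655999779701233, -0.011500000022351742], [0.5683000087738037, 0.23800000548362732], [0.4875999987125397, 0.23890000581741333]]
rail ((0.5266144871711731, 0.11367946118116379), (0.24953937530517578, 0.0806872770190239), 89.38954162597656)
[1.990e+02 2.370e+02 5.453e-01 1.881e-01 1.907e-01]
[1.990e+02 2.380e+02 5.442e-01 1.882e-01 1.899e-01]
[1.990e+02 2.390e+02 5.428e-01 1.880e-01 1.904e-01]
[1.990e+02 2.400e+02 5.417e-01 1.882e-01 1.893e-01]
[1.990e+02 2.410e+02 5.402e-01 1.878e-01 1.908e-01]
[1.800e+02 2.420e+02 5.342e-01 2.033e-01 2.182e-01]
[1.810e+02 2.420e+02 5.339e-01 2.013e-01 2.209e-01]
[1.820e+02 2.420e+02 5.343e-01 2.008e-01 2.185e-01]
[1.830e+02 2.420e+02 5.346e-01 2.002e-01 2.167e-01]
[1.990e+02 2.420e+02 5.389e-01 1.876e-01 1.910e-01]
[1.790e+02 2.430e+02 5.331e-01 2.046e-01 2.178e-01]
[1.800e+02 2.430e+02 5.330e-01 2.032e-01 2.183e-01]
[1.810e+02 2.430e+02 5
[... 14010 characters left out ...]
00e-01]
[1.980e+02 2.660e+02 5.087e-01 1.867e-01 1.921e-01]
[1.990e+02 2.660e+02 5.088e-01 1.856e-01 1.915e-01]
[1.970e+02 2.670e+02 5.076e-01 1.882e-01 1.907e-01]
[1.980e+02 2.670e+02 5.076e-01 1.869e-01 1.909e-01]
[1.990e+02 2.670e+02 5.077e-01 1.858e-01 1.902e-01]
[1.970e+02 2.680e+02 5.063e-01 1.881e-01 1.910e-01]
[1.980e+02 2.680e+02 5.062e-01 1.866e-01 1.919e-01]
[1.990e+02 2.680e+02 5.063e-01 1.854e-01 1.917e-01]
[1.980e+02 2.690e+02 5.052e-01 1.871e-01 1.896e-01]
[1.990e+02 2.690e+02 5.053e-01 1.861e-01 1.885e-01]
hi [0.52647025 0.15328178 0.18080429] 0.2209616981879434 [226.5553539  253.53901996]
[[ 46.49976021 594.79199612]
 [ 48.28504894 531.45001636]
 [-11.25124308 586.80992667]]
```

```bash
cat >> h.py <<'E'
O=np.array([.5266,.1137]); YAW=np.deg2rad(89.39)
FX=np.array([np.cos(YAW),np.sin(YAW)]); FY=np.array([-FX[1],FX[0]])
def tofix(P): P=np.atleast_2d(P); return np.c_[(P[:,:2]-O)@FX,(P[:,:2]-O)@FY,P[:,2]]*1000
def tow(F): F=np.atleast_2d(F)/1000.; return np.c_[O+F[:,:1]*FX+F[:,1:2]*FY,F[:,2]]
def cloud(cam,d,st=None):
    v,u=np.mgrid[0:480,0:640]; u=u.ravel();v=v.ravel();z=d.ravel().astype(float)
    k=z>0; u,v,z=u[k],v[k],z[k]
    m=camera_model(cam); xd=(u-m["cx"])/m["fx"]; yd=(v-m["cy"])/m["fy"]; x,y=xd,yd
    for _ in range(15):
        s=1+m["k1"]*(x*x+y*y); x,y=xd/s,yd/s
    C=np.c_[x*z,y*z,z]
    if "hand_eye" in m:
        H=np.array(m["hand_eye"]); C=C@H[:3,:3].T+H[:3,3]; return u,v,R.from_quat(st["ee_rot"]).apply(C)+np.array(st["position"])
    return u,v,(C-np.array(m["tvec"]).ravel())@R.from_rotvec(np.array(m["rvec"]).ravel()).as_matrix()
def loopfit(F):
    "from fixture-frame cloud (mm): bar centre guess"
E
python3 - <<'E'
from h import *
for c in("top","scene"):
    f=np.load(f"pics/{c}.npz"); u,v,P=cloud(c,f["d"]); F=tofix(P); b=f["pic"].reshape(-1,3)[(f["d"]>0).ravel()].astype(int)
    s=(abs(F[:,1])<45)&(F[:,0]>-120)&(F[:,0]<130)&(F[:,2]>5)&(F[:,2]<240)
    red=s&(b[:,2]>2*b[:,1])&(b[:,2]>60)
    print(c,"red, centre strip, x-bin: zmax n")
    for x in range(-30,125,5):
        k=red&(abs(F[:,1])<11)&(F[:,0]>=x)&(F[:,0]<x+5)
        if k.sum()>1: print((x,round(np.percentile(F[k,2],90)),int(k.sum())),end=" ")
    k=s&(abs(F[:,1])<12)&(F[:,0]<10)&(F[:,2]>108); print("\nlever pts",np.round(F[k][np.argsort(F[k,2])][::max(1,k.sum()//12)],0).tolist())
    k=s&(F[:,0]>0)&(F[:,2]>130); print("loop",np.round(np.array([F[k&(abs(F[:,0]-x)<5)].mean(0) for x in (10,30,50,70,80,88)]),1).tolist())
print(camera_model("wrist")["hand_eye"],camera_model("wrist")["fx"])
E
```

```text
top red, centre strip, x-bin: zmax n
(-15, 72, 7) (-10, 72, 13) (-5, 72, 11) (55, 98, 23) (60, 98, 52) (65, 98, 49) (70, 98, 7) 
lever pts [[-27.0, 9.0, 108.0], [-25.0, -6.0, 120.0], [-22.0, 10.0, 128.0], [-23.0, -4.0, 148.0], [-22.0, 0.0, 159.0], [-21.0, -7.0, 167.0], [-19.0, 2.0, 176.0], [-18.0, -10.0, 178.0], [-15.0, 12.0, 179.0], [-12.0, 8.0, 179.0], [-17.0, 0.0, 180.0], [-17.0, -5.0, 180.0]]
loop [[9.9, 0.6, 143.0], [30.2, 0.9, 158.8], [50.1, 0.5, 174.3], [71.2, 0.3, 191.0], [79.9, 0.5, 207.4], [86.6, -0.0, 217.2]]
scene red, centre strip, x-bin: zmax n
(-15, 72, 26) (-10, 73, 45) (-5, 73, 50) (0, 72, 20) (40, 32, 2) (45, 37, 4) (60, 99, 26) (65, 99, 53) (70, 99, 49) (75, 55, 49) (80, 54, 51) (85, 55, 48) (90, 54, 45) (95, 42, 15) (100, 37, 33) 
lever pts [[-17.0, 10.0, 110.0], [-21.0, -8.0, 127.0], [-17.0, -9.0, 137.0], [-20.0, -11.0, 149.0], [-9.0, -9.0, 156.0], [-19.0, -11.0, 162.0], [-19.0, -10.0, 167.0], [-10.0, -11.0, 174.0], [-8.0, -10.0, 178.0], [-9.0, 9.0, 180.0], [-9.0, -0.0, 181.0], [-11.0, -5.0, 181.0]]
loop [[9.7, -1.3, 142.4], [29.9, -1.1, 157.4], [50.0, -1.3, 172.4], [71.3, -1.5, 189.7], [79.3, -2.6, 201.3], [87.6, -1.6, 216.4]]
[[ 8.10144188e-04 -9.56643317e-01 -2.91260893e-01  7.35364086e-02]
 [ 9.99999132e-01  4.72515159e-04  1.22953347e-03 -1.91177628e-04]
 [-1.03859979e-03 -2.91261637e-01  9.56642870e-01 -1.43422401e-01]
 [ 0.00000000e+00  0.00000000e+00  0.00000000e+00  1.00000000e+00]] 390.97259051608324
```

```bash
python3 -m creep '[[[-1,-398,-64,31,69.6],[-1,-398,-64,31,69.6],[-1,-398,-64,31,69.6],[-1,-398,-64,31,69.6],[-1,-398,-64,31,69.6],[-1,-398,-64,31,69.6],[-1,-398,-64,31,69.6],[-1,-398,-64,31,69.6],[-1,-398,-64,31,69.6],[-1,-398,-64,31,69.6]]]'
python3 - <<'E'
from h import *
st=state(); print(st["time_s"],tofix(st["position"]),R.from_quat(st["ee_rot"]).as_matrix().round(3).tolist())
st=state(); pic,d=snapshot("wrist"); np.savez("pics/w1.npz",pic=pic,d=d,p=st["position"],q=st["ee_rot"]); cv2.imwrite("pics/w1.png",pic)
E
```

```text
time_s: 2.0
position: [0.5286, 0.2633, 0.1997]
ee_rot: [0.712, 0.703, -0.0, -0.0]
ft_force: [-0.7, -0.2, 0.6]
opening: 1.003
2.0 [[149.63668449  -0.39602597 199.67011809]] [[0.013, 1.0, -0.001], [1.0, -0.013, -0.0], [-0.0, -0.001, -1.0]]
```

View pics/w1.png

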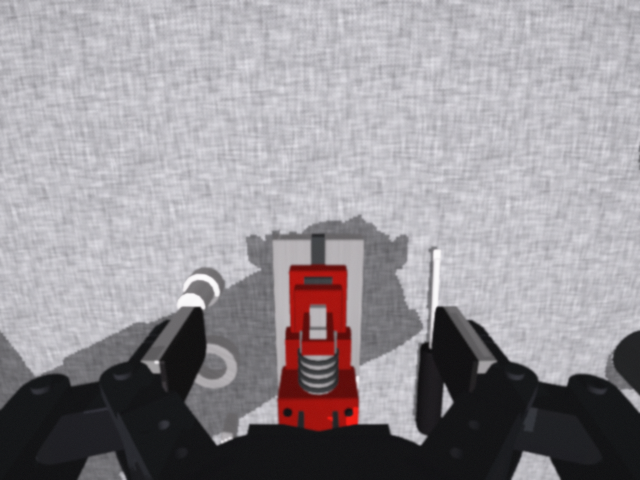

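The wrist view shows the red jaw, with the steel ledge at about (318,312) and the lip top at about (317,333). Next I'll measure the hook profile from depth.

Run:
```python
from h import *
f=np.load("pics/w1.npz"); st={"position":f["p"],"ee_rot":f["q"]}
u,v,P=cloud("wrist",f["d"],st); F=tofix(P); b=f["pic"].reshape(-1,3)[(f["d"]>0).ravel()].astype(int)
k=(abs(u-318)<=3)&(v>285)&(v<352)
for vv in range(286,352): 
    q=k&(v==vv); 
    if q.any(): print(vv,np.round(np.median(F[q],0),1).tolist(),b[q].mean(0).round().astype(int).tolist())
grey=(abs(F[:,0]-75)<25)&(abs(F[:,1])<14)&(F[:,2]>55)&(b.max(1)-b.min(1)<40); print("grey fy range",np.percentile(F[grey,1],[2,50,98]))
```

```text
286 [92.8, -0.7, 46.0] [13, 15, 95]
287 [92.8, -0.7, 48.1] [12, 14, 97]
288 [92.7, -0.7, 49.9] [12, 14, 102]
289 [92.2, -0.7, 50.7] [13, 15, 118]
290 [92.1, -0.7, 52.5] [14, 17, 138]
291 [91.1, -0.7, 52.1] [16, 19, 155]
292 [90.3, -0.7, 52.5] [15, 20, 164]
293 [89.6, -0.7, 52.7] [16, 21, 168]
294 [88.7, -0.7, 52.8] [16, 21, 169]
295 [87.8, -0.7, 52.8] [16, 21, 169]
296 [86.6, -0.7, 52.1] [16, 21, 169]
297 [85.9, -0.7, 52.4] [15, 21, 168]
298 [84.9, -0.7, 52.2] [15, 20, 168]
299 [84.4, -0.7, 53.1] [16, 21, 168]
300 [83.3, -0.7, 52.7] [16, 21, 167]
301 [82.2, -0.7, 52.2] [17, 22, 167]
302 [81.3, -0.7, 52.4] [19, 23, 166]
303 [80.4, -0.7, 52.4] [37, 39, 160]
304 [90.2, -0.7, 73.9] [68, 68, 143]
305 [90.2, -0.7, 75.6] [93, 92, 122]
306 [90.2, -0.7, 77.3] [111, 108, 117]
307 [90.2, -0.7, 79.0] [133, 131, 134]
308 [89.7, -0.7, 79.6] [162, 158, 162]
309 [89.1, -0.7, 80.0] [179, 175, 179]
310 [87.9, -0.7, 79.4] [184, 181, 185]
311 [87.3, -0.7, 79.8] [184, 181, 185]
312 [86.3, -0.7, 79.4] [184, 181, 185]
313 [85.4, -0.7, 79.2] [184, 181, 185]
314 [85.0, -0.7, 80.1] [184, 181, 185]
315 [83.7, 
[... 757 characters left out ...]
, 180, 184]
335 [75.2, -0.7, 93.6] [184, 181, 184]
336 [74.7, -0.7, 94.2] [183, 179, 183]
337 [73.6, -0.3, 93.7] [172, 169, 178]
338 [72.5, -0.7, 93.3] [138, 136, 157]
339 [72.5, -0.7, 94.7] [80, 79, 124]
340 [72.4, -0.7, 95.9] [31, 33, 111]
341 [72.1, -0.7, 96.7] [14, 18, 128]
342 [71.8, -0.7, 97.5] [15, 19, 150]
343 [70.9, -0.7, 97.4] [16, 20, 161]
344 [70.1, -0.7, 97.5] [16, 21, 165]
345 [69.4, -0.7, 97.7] [16, 20, 165]
346 [68.7, -0.7, 97.9] [16, 21, 166]
347 [67.4, -0.7, 97.0] [16, 21, 166]
348 [67.0, -0.7, 97.8] [16, 20, 165]
349 [66.4, -0.7, 98.1] [16, 20, 165]
350 [65.1, -0.7, 97.4] [15, 19, 165]
351 [64.2, -0.7, 97.4] [16, 20, 165]
grey fy range [-7.02753308 -0.67065156  6.02428302]
```

The hook measures: ledge top z 79.5 reaching to x 90, lip edge x 79.6 with its top at 93.6, and post face x 72.4. So the seat is at about (75.7, 83.5). The tab grip point is at about (83, 213), so I'll slide in from +x and pinch it.

```bash
python3 -m creep '[[[-1,-40,0,3,0],[-1,-65.6,0,3.7,0],[-1,-65.6,0,3.7,0],[0.5,-65.6,0,3.7,0],[0.5,-65.6,0,3.7,0],[0.5,-65.6,0,3.7,0],[1,-65.6,0,3.7,0],[1,-65.6,0,3.7,0],[1,-65.6,0,3.7,0],[1,-65.6,0,3.7,0]]]' 40
python3 -c "
from h import *
st=state(); print(tofix(st['position']),st['opening'],st['ft_force'])
pic,d=snapshot('scene'); cv2.imwrite('pics/s2.png',cv2.resize(pic[170:350,260:500],(800,600)))
"
```

```text
time_s: 3.05
position: [0.5272, 0.199, 0.1967]
ee_rot: [0.711, 0.703, 0.0, -0.0]
ft_force: [-0.8, 3.5, 2.0]
opening: 0.151
[[ 85.28133755   0.31134691 196.69289043]] 0.15058378281893253 [-0.76142597  3.47457878  1.98193924]
```

View pics/s2.png

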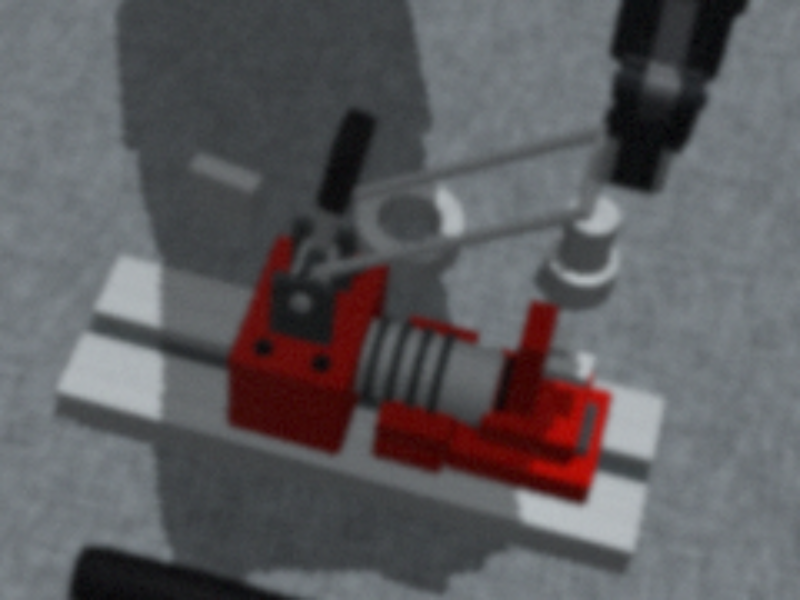

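```bash
python3 -m creep '[[[1,8,0,9.7,0],[1,15,0,20,0],[1,21.1,0,30.7,0],[1,26.3,0,42,0],[1,30.4,0,53.7,0],[1,33.5,0,65.7,0],[1,35.2,0,75.4,0],[1,36.3,0,85.3,0],[1,36.3,0,85.3,0],[1,36.3,0,85.3,0]]]'
python3 -c "
from h import *
st=state(); print(tofix(st['position']),st['opening'],st['ft_force'])
pic,d=snapshot('scene'); cv2.imwrite('pics/s3.png',cv2.resize(pic[170:350,260:500],(800,600)))
u,v,P=cloud('scene',d);F=tofix(P)
b=pic.reshape(-1,3)[(d>0).ravel()].astype(int)
k=(abs(F[:,1])<30)&(F[:,2]>60)&(F[:,2]<190)&(b.max(1)-b.min(1)<40)
for x in (-25,-20,-15,20,40,60,80,90,95,100): 
    q=k&(abs(F[:,0]-x)<3); print(x,q.sum(),np.percentile(F[q,2],[10,50,90]).round(1) if q.any() else '')
"
```

```text
time_s: 4.1
position: [0.5275, 0.2347, 0.1109]
ee_rot: [0.711, 0.703, -0.0, 0.0]
ft_force: [-0.3, 2.3, 1.0]
opening: 0.151
[[120.9624501    0.39493232 110.92054095]] 0.1513734206636023 [-0.34794605  2.32443132  1.04509266]
-25 105 [ 77.5  99.6 122.1]
-20 256 [ 86.  121.9 166.4]
-15 403 [ 84.7 121.5 180.8]
20 104 [ 61.7  65.6 120.2]
40 99 [ 62.2  65.1 120.2]
60 80 [ 61.8  79.1 120. ]
80 92 [ 77.5  93.8 119. ]
90 71 [ 77.8 114.9 119.2]
95 97 [116.9 118.7 119.9]
100 107 [117.4 119.4 121. ]
```

View pics/s3.png

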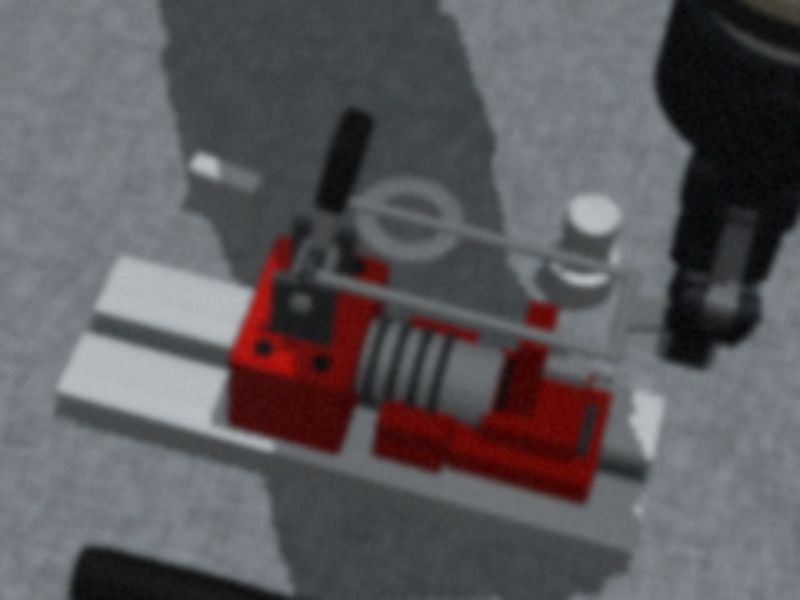

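The loop now lies level, its bar near (620,330) in the crop, just past the hook, and the lever has not moved. Next I'll pull back 6.5 mm and lower the bar.

```bash
python3 -m creep '[[[1,-3.5,0,0,0],[1,-6.5,0,0,0],[1,-6.5,0,4,0],[1,-6.4,0,10,0],[1,-6.6,0,16,0],[1,-6.9,0,22,0],[1,-7.6,0,27,0],[1,-8.2,0,31,0],[1,-8.5,0,34,0],[1,-8.5,0,34,0]]]'
python3 -c "
from h import *
st=state(); print(tofix(st['position']),st['opening'],st['ft_force'],st['ft_torque'])
pic,d=snapshot('scene'); cv2.imwrite('pics/s4.png',cv2.resize(pic[170:350,260:500],(800,600)))
u,v,P=cloud('scene',d);F=tofix(P)
b=pic.reshape(-1,3)[(d>0).ravel()].astype(int)
k=(abs(F[:,1])<30)&(abs(F[:,1])>14)&(F[:,2]>60)&(F[:,2]<190)&(b.max(1)-b.min(1)<40)
for x in (0,20,40,60,70,80,85,90,95,100): 
    q=k&(abs(F[:,0]-x)<3)&(F[:,2]>75); print(x,q.sum(),np.percentile(F[q,2],[10,50,90]).round(1) if q.any() else '')
"
```

```text
time_s: 5.15
position: [0.5274, 0.2263, 0.0769]
ee_rot: [0.711, 0.703, -0.0, 0.0]
ft_force: [-0.2, 2.3, 2.1]
opening: 0.149
[[112.55272482   0.41061993  76.92927771]] 0.14886517864310989 [-0.20749787  2.26074572  2.06697541] [ 0.08136633 -0.00724215  0.01314834]
0 34 [111.9 113.  114.8]
20 36 [106.1 107.6 109.3]
40 35 [100.4 102.3 104.2]
60 37 [95.3 97.6 99.1]
70 37 [93.  95.1 96.4]
80 35 [89.8 92.1 93.7]
85 44 [89.  91.2 92.1]
90 26 [89.3 90.9 92.1]
95 54 [152.9 176.3 185.2]
100 156 [138.5 163.4 184.4]
```

View pics/s4.png

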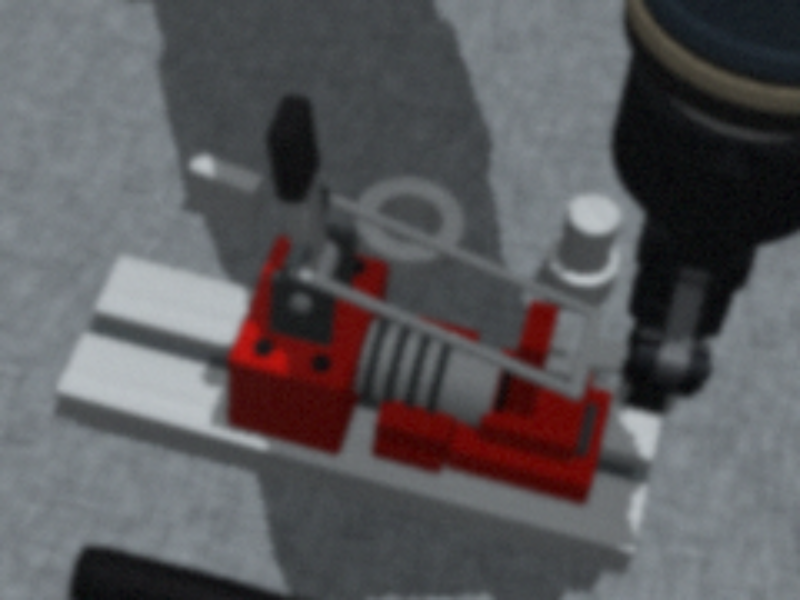

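The bar sits over the ledge, centred near (88, 87) and already beyond and below the lip top. I'll feel down in small steps.

```bash
for i in 1; do python3 -m creep '[[[1,-0.3,0,1,0],[1,-0.6,0,2,0],[1,-0.8,0,3,0],[1,-0.8,0,3,0]]]' | grep -E 'pos|force'; done
python3 -m creep '[[[1,-0.1,0,0.7,0],[1,-0.1,0,0.7,0]]]' | grep -E 'pos|force'
```

```text
position: [0.5274, 0.2257, 0.0742]
ft_force: [-0.3, 2.7, 1.5]
position: [0.5275, 0.2256, 0.0735]
ft_force: [-0.1, 3.2, 1.2]
```

```bash
python3 -m creep '[[[1,-0.1,0,0.7,0],[1,-0.1,0,0.7,0]]]' | grep -E 'pos|force'
python3 -m creep '[[[1,-0.1,0,0.7,0],[1,-0.1,0,0.7,0]]]' | grep -E 'pos|force'
```

```text
position: [0.5274, 0.2254, 0.0728]
ft_force: [-0.2, 2.0, 1.6]
position: [0.5274, 0.2253, 0.0721]
ft_force: [0.7, 1.1, 1.2]
```

```bash
python3 -m creep '[[[1,0,0,0.7,0],[1,0,0,0.7,0]]]' | grep -E 'pos|force'
python3 -m creep '[[[1,0,0,0.7,0],[1,0,0,0.7,0]]]' | grep -E 'pos|force'
```

```text
position: [0.5274, 0.2252, 0.0714]
ft_force: [-0.4, 1.0, 2.5]
position: [0.5274, 0.2251, 0.0708]
ft_force: [0.0, -2.3, 2.7]
```

```bash
cat > rod.py <<'E'
from h import *
st=state(); print(tofix(st['position']).round(1),st['ft_force'].round(1),st['opening'].round(3),st['time_s'])
pic,d=snapshot('scene'); cv2.imwrite('pics/last.png',cv2.resize(pic[170:350,260:500],(800,600)))
u,v,P=cloud('scene',d);F=tofix(P)
b=pic.reshape(-1,3)[(d>0).ravel()].astype(int)
k=(abs(F[:,1])<30)&(abs(F[:,1])>14)&(F[:,2]>75)&(F[:,2]<190)&(b.max(1)-b.min(1)<40)
for x in (0,20,40,60,70,74,77,80,83,86,89,92): 
    q=k&(abs(F[:,0]-x)<2); print(x,q.sum(),np.percentile(F[q,2],[10,50,90]).round(1) if q.any() else '')
E
python3 rod.py
```

```text
Traceback (most recent call last):
  File "rod.py", line 2, in <module>
    st=state(); print(tofix(st['position']).round(1),st['ft_force'].round(1),st['opening'].round(3),st['time_s'])
                                                                             ^^^^^^^^^^^^^^^^^^^
AttributeError: 'float' object has no attribute 'round'
```

```bash
sed -i "s/st\['opening'\].round(3)/round(st['opening'],3)/" rod.py; python3 rod.py
```

```text
[[111.4   0.3  70.8]] [ 0.  -2.3  2.7] 0.148 6.6
0 24 [109.2 111.5 113.8]
20 25 [104.2 105.3 107. ]
40 26 [ 97.6  99.4 101.3]
60 24 [90.7 92.7 95.2]
70 20 [89.  90.8 91.7]
74 21 [87.8 89.  90.8]
77 24 [86.5 88.2 89.9]
80 22 [85.6 87.  88.9]
83 30 [84.4 85.9 87.7]
86 35 [84.8 86.  86.8]
89 15 [83.7 85.1 86.4]
92 7 [167.2 172.5 178.5]
```

```bash
python3 -m creep '[[[1,-1.5,0,-0.2,0],[1,-3,0,-0.3,0],[1,-4.5,0,-0.4,0],[1,-6,0,-0.5,0],[1,-7.5,0,-0.6,0],[1,-8.5,0,-0.7,0],[1,-8.5,0,-0.7,0]]]' | grep -E 'pos|force'
python3 -m creep '[[[1,-1,0,-0.1,0],[1,-1,0,-0.1,0]]]' | grep -E 'pos|force'
```

```text
position: [0.5274, 0.2173, 0.0715]
ft_force: [-1.3, 4.2, 1.0]
position: [0.5274, 0.2164, 0.0717]
ft_force: [-0.4, 5.3, 1.7]
```

```bash
python3 -m creep '[[[1,-1,0,-0.1,0],[1,-1,0,-0.1,0]]]' | grep -E 'pos|force'
python3 rod.py
```

```text
position: [0.5274, 0.2156, 0.0718]
ft_force: [-1.4, 6.2, 0.9]
[[101.9   0.3  71.8]] [-1.4  6.2  0.9] 0.146 7.75
0 25 [103.4 105.5 106.7]
20 25 [ 98.1  99.6 101.3]
40 24 [92.9 94.8 96.3]
60 25 [86.9 90.  91.1]
70 14 [85.2 87.2 88.3]
74 23 [84.5 85.7 87.4]
77 33 [84.2 85.4 87.2]
80 17 [84.1 85.4 86.1]
83 17 [168.5 176.7 180.5]
86 74 [144.4 169.2 180. ]
89 99 [139.6 161.7 178.9]
92 76 [131.4 145.1 176.8]
```

View pics/last.png

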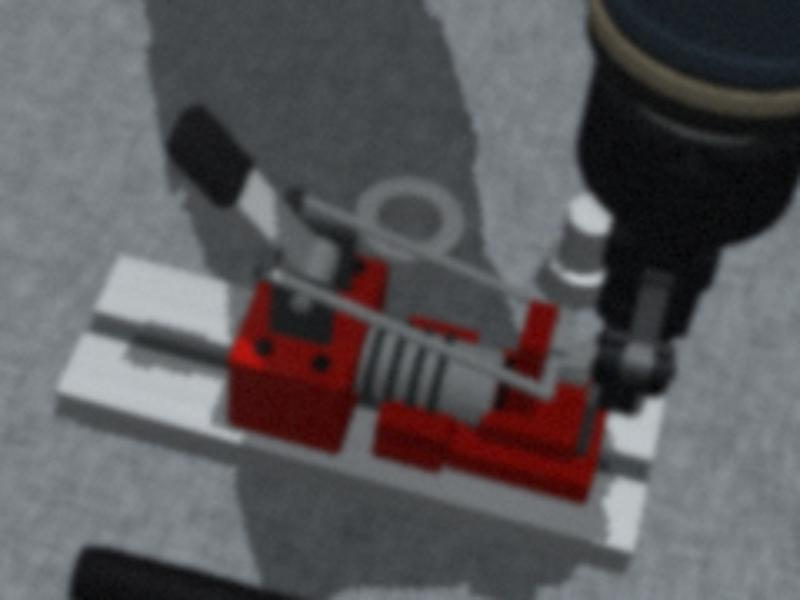

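The bar is at about x 77.5, under the lip, and the lever has leaned back with it. I'll draw it the last bit until it meets the post.

```bash
python3 -m creep '[[[1,-0.7,0,-0.1,0],[1,-0.7,0,-0.1,0]]]' | grep -E 'pos|force'
python3 -m creep '[[[1,-0.7,0,-0.1,0],[1,-0.7,0,-0.1,0]]]' | grep -E 'pos|force'
python3 -m creep '[[[1,-0.6,0,-0.1,0],[1,-0.6,0,-0.1,0]]]' | grep -E 'pos|force'
```

```text
position: [0.5274, 0.2152, 0.0719]
ft_force: [-0.9, 9.2, 0.3]
position: [0.5274, 0.2149, 0.0721]
ft_force: [-1.6, 11.9, -1.1]
position: [0.5274, 0.2146, 0.0722]
ft_force: [-1.4, 14.6, -1.5]
```

Contact with the post is felt, so I'll relax about 1.6 mm, let go and lift off.

```bash
python3 -m creep '[[[1,0.8,0,0,0],[1,1.6,0,0.1,0],[1,1.6,0,0.1,0]]]' | grep -E 'pos|force'
python3 -m creep '[[[0.3,0,0,0,0],[0.3,0,0,0,0],[0.3,0,0,0,0],[0.3,0,0,-20,0],[0.3,0,0,-50,0],[0.3,0,0,-100,0],[0.3,0,0,-130,0],[0.3,0,0,-130,0]]]'
python3 rod.py
```

```text
position: [0.5274, 0.2147, 0.072]
ft_force: [-1.6, 5.1, 3.2]
time_s: 9.5
position: [0.5292, 0.215, 0.2064]
ee_rot: [0.711, 0.703, 0.003, 0.001]
ft_force: [0.5, -0.5, -1.3]
opening: 0.353
[[101.3  -1.5 206.4]] [ 0.5 -0.5 -1.3] 0.353 9.5
0 23 [101.9 104.3 105.5]
20 23 [ 97.7  98.8 100.2]
40 24 [91.  94.  95.3]
60 25 [87.5 88.9 90.7]
70 13 [84.8 86.4 88. ]
74 24 [84.3 85.8 87.2]
77 33 [83.8 85.9 86.8]
80 12 [83.6 85.3 86.8]
83 0 
86 0 
89 0 
92 0
```

View pics/last.png

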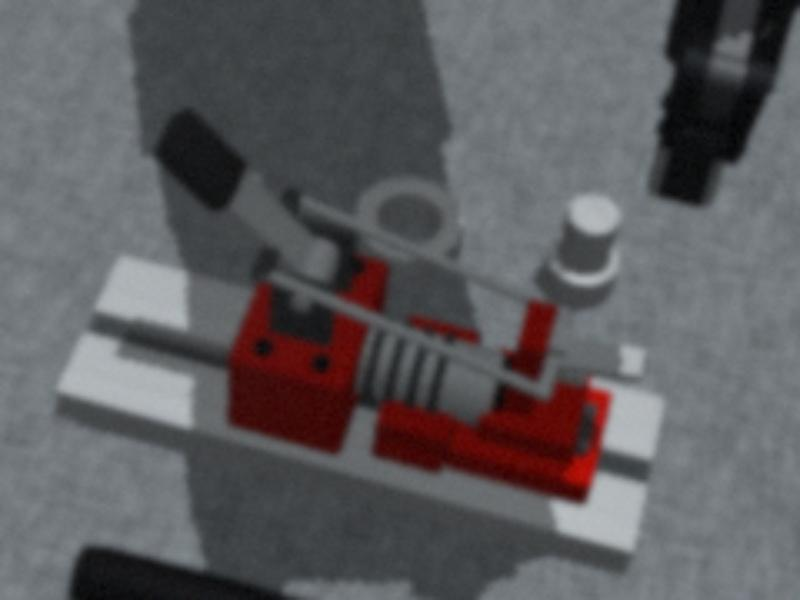

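The bar is hooked under the lip at about (76.5, 82.5), the tab is free, and the lever leans back. I'll close the fingers, go above the lever and measure its angle.

```bash
python3 -m creep '[[[1,-40,0,0,0],[1,-80,0,0,0],[1,-115,0,0,0],[1,-140,0,0,0],[1,-148,0,0,0],[1,-148,0,0,0],[1,-148,0,0,0]]]'
python3 - <<'E'
from h import *
st=state(); print(tofix(st['position']).round(1),st['time_s'])
for c in ("scene","top"):
    pic,d=snapshot(c); u,v,P=cloud(c,d);F=tofix(P); b=pic.reshape(-1,3)[(d>0).ravel()].astype(int)
    k=(abs(F[:,1])<14)&(F[:,2]>110)&(F[:,2]<175)&(F[:,0]<-40)&(F[:,0]>-130)&(b.max(1)<60)
    print(c,k.sum())
    for x in (-45,-50,-55,-60,-65,-70,-75,-80,-85,-90):
        q=k&(abs(F[:,0]-x)<2.5)
        if q.sum()>2: print(x,q.sum(),np.percentile(F[q,2],[10,50,90]).round(1),F[q,1].mean().round(1))
E
```

```text
time_s: 10.25
position: [0.5256, 0.0672, 0.2014]
ee_rot: [0.711, 0.703, -0.0, -0.0]
ft_force: [0.2, 1.6, 0.0]
opening: -0.001
[[-46.5   0.5 201.4]] 10.25
scene 504
-55 44 [134.1 137.9 140.1] -1.4
-60 86 [135.9 141.6 144.6] -2.7
-65 93 [138.3 146.3 149.2] -3.3
-70 97 [144.3 151.7 154.6] -3.0
-75 88 [148.4 156.7 159. ] -2.7
-80 71 [151.4 158.8 160.6] -3.7
-85 25 [153.6 155.3 157. ] -1.9
top 0
```

```bash
python3 -m creep '[[[1,-3,0,25,0],[1,-4.5,0,44,0],[1,-6,0,45,0],[1,-8,0,47,0],[1,-10,0,49,0],[1,-12,0,51,0],[1,-13.7,0,53.5,0],[1,-13.7,0,53.5,0]]]'; python3 -c "
from h import *
print(tofix(state()['position']).round(1))"
```

```text
time_s: 11.15
position: [0.5257, 0.0526, 0.1485]
ee_rot: [0.711, 0.703, 0.0, 0.0]
ft_force: [0.1, -0.6, -0.1]
opening: 0.002
[[-61.1   0.2 148.5]]
```

```bash
python3 -m creep '[[[1,-1.3,0,2,0],[1,-2.7,0,3.9,0],[1,-4.7,0,6,0],[1,-6.8,0,8.4,0],[1,-6.8,0,8.4,0]]]' |grep -E 'pos|force'
python3 -m creep '[[[1,-1.8,0,2.5,0],[1,-3.7,0,4.9,0],[1,-3.7,0,4.9,0]]]' |grep -E 'pos|force'
```

```text
position: [0.5257, 0.0457, 0.1399]
ft_force: [-0.1, -0.9, 1.6]
position: [0.5256, 0.0421, 0.135]
ft_force: [0.9, -0.5, 2.0]
```

```bash
python3 -m creep '[[[1,-1.6,0,2.6,0],[1,-3.2,0,5.2,0],[1,-4.7,0,7.9,0],[1,-6.1,0,10.6,0],[1,-6.1,0,10.6,0]]]' |grep -E 'pos|force'
python3 -m creep '[[[1,-1.4,0,3.3,0],[1,-2.8,0,6.8,0],[1,-2.8,0,6.8,0]]]' |grep -E 'pos|force'
python3 rod.py | tail -12 | head -8
```

```text
position: [0.5253, 0.036, 0.1242]
ft_force: [0.0, -1.0, 0.2]
position: [0.5251, 0.0332, 0.1171]
ft_force: [0.1, 0.1, -0.1]
0 23 [94.8 96.8 98.7]
20 22 [91.8 93.1 94.7]
40 24 [88.3 90.3 92.1]
60 16 [86.  87.5 89.2]
70 19 [84.2 86.1 87.3]
74 34 [84.2 85.7 87. ]
77 8 [83.4 85.2 87. ]
80 0
```

View pics/last.png

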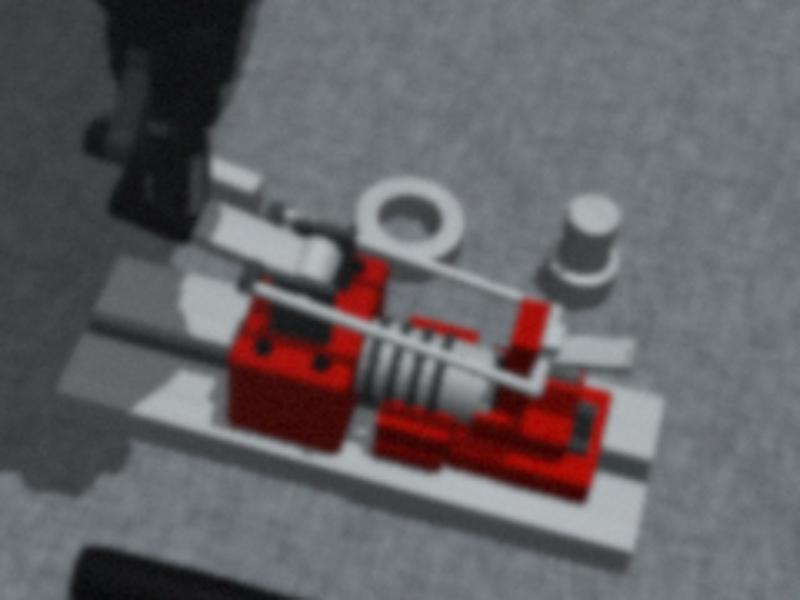

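The bar stays hooked and the lever is well over, with its grip under the fingertip at about (160,220). I'll continue past the toggle.

```bash
python3 -m creep '[[[1,-1,0,3.5,0],[1,-2,0,7.1,0],[1,-2,0,7.1,0]]]' |grep -E 'pos|force'
python3 -m creep '[[[1,-0.5,0,2.4,0],[1,-0.9,0,4.8,0],[1,-0.9,0,4.8,0]]]' |grep -E 'pos|force'
```

```text
position: [0.5251, 0.0313, 0.11]
ft_force: [-0.1, 0.9, 0.2]
position: [0.5252, 0.0304, 0.1054]
ft_force: [0.4, -0.7, -0.3]
```

```bash
python3 -m creep '[[[1,-0.3,0,2.4,0],[1,-0.6,0,4.4,0],[1,-0.6,0,4.4,0]]]' |grep -E 'pos|force'
python3 rod.py
```

```text
position: [0.5252, 0.0298, 0.1011]
ft_force: [-0.4, 0.2, -0.2]
[[-83.9   0.5 101.1]] [-0.4  0.2 -0.2] -0.003 13.7
0 21 [91.4 92.7 94.3]
20 22 [88.4 90.1 92.3]
40 25 [86.5 89.  89.6]
60 16 [85.  87.  88.4]
70 18 [83.8 85.6 87. ]
74 33 [84.5 86.1 87.6]
77 8 [84.4 85.7 86.2]
80 0 
83 0 
86 0 
89 0 
92 0
```

View pics/last.png

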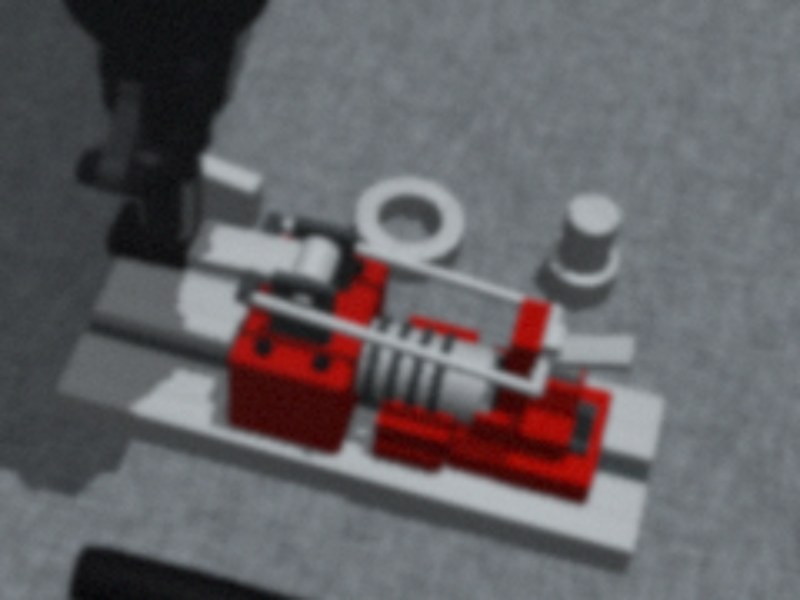

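The lever lies flat and the rod slope matches the closed pose. I'll press slightly to make sure it is on the stop, then lift away and verify.

```bash
python3 -m creep '[[[1,0,0,2,0],[1,0,0,4,0],[1,0,0,4.5,0],[1,0,0,4.5,0]]]' |grep -E 'pos|force'
python3 -m creep '[[[1,0,0,-40,0],[1,0,0,-85,0],[1,60,0,-120,0],[1,100,0,-130,0],[1,150,0,-130,0],[1,200,0,-130,0],[1,230,0,-130,0],[1,230,0,-130,0],[1,230,0,-130,0]]]'
python3 - <<'E'
from h import *
st=state(); st=state(); pic,d=snapshot("wrist"); u,v,P=cloud("wrist",d,st); F=tofix(P); b=pic.reshape(-1,3)[(d>0).ravel()].astype(int)
cv2.imwrite("pics/w9.png",pic)
k=(abs(F[:,1]+.7)<3)&(F[:,2]>60)
for x in range(50,112,3):
    q=k&(F[:,0]>=x)&(F[:,0]<x+3)
    if q.any(): print(x,np.percentile(F[q,2],[5,50,95]).round(1),b[q].mean(0).astype(int))
q=k&(F[:,2]>72)&(F[:,2]<78.5); print("ledge front",F[q,0].round(1)[-10:])
pic,d=snapshot("scene"); u,v,P=cloud("scene",d);F=tofix(P)
k=(abs(F[:,1])<8)&(F[:,2]>70)&(F[:,0]<-40)&(F[:,0]>-130)
for x in range(-115,-40,6):
    q=k&(F[:,0]>=x)&(F[:,0]<x+6)
    if q.any(): print("lever",x,np.percentile(F[q,2],[50,95]).round(1))
for q in ("ring_gauge","screwdriver","spare_shaft","gauge_block"): 
    snapshot("top") if q=="ring_gauge" else 0
    r=find_in("top",q)[:1]; print(q,[np.round(x["box"]).tolist() for x in r])
E
```

```text
position: [0.5255, 0.0299, 0.0971]
ft_force: [-1.3, 0.0, 4.3]
time_s: 15.05
position: [0.5276, 0.2604, 0.2264]
ee_rot: [0.71, 0.704, -0.0, -0.0]
ft_force: [0.7, -0.7, 0.2]
opening: 0.001
95 [93.9 94.5 95.4] [161 158 161]
98 [95.1 95.9 96.3] [175 173 176]
101 [95.1 96.5 97.7] [160 157 161]
104 [92.8 94.3 96.6] [109 107 135]
ledge front [-29.8]
lever -109 [96.7 98.1]
lever -103 [97.4 98.6]
lever -97 [97.6 99.2]
lever -91 [98.1 99.3]
lever -85 [98.5 99.6]
lever -79 [ 98.5 100.2]
lever -73 [97.2 98.4]
lever -67 [97.8 99.3]
lever -61 [97.9 99.4]
lever -55 [ 98.7 100.2]
lever -49 [ 98.7 100.4]
lever -43 [ 99.  100.6]
ring_gauge [[257.0, 316.0, 285.0, 350.0]]
screwdriver []
spare_shaft [[209.0, 326.0, 232.0, 341.0]]
gauge_block [[312.0, 324.0, 339.0, 336.0]]
```

View pics/w9.png

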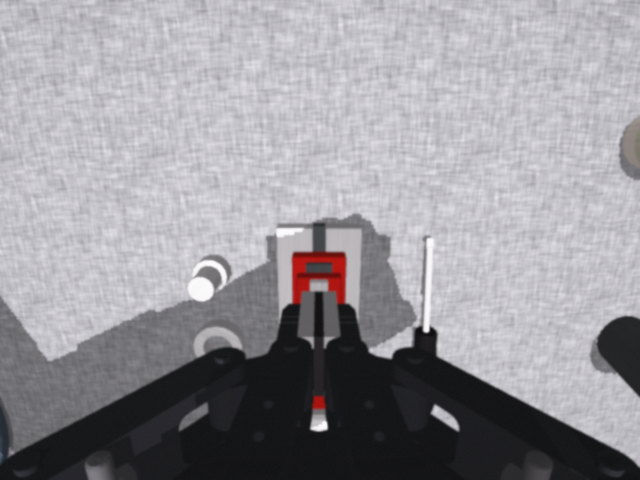

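The fingers hide the hook in this view, but the lever face dips slightly towards −x, so it is fully down. I'll check jaw travel by comparing the scene depth before and after.

Run:
```python
from h import *
f=np.load("pics/scene.npz")
pic,d=snapshot("scene")
for n,p,dd in(("before",f["pic"],f["d"]),("after",pic,d)):
    u,v,P=cloud("scene",dd);F=tofix(P); b=p.reshape(-1,3)[(dd>0).ravel()].astype(int)
    r=(b[:,2]>2*b[:,1])&(b[:,2]>50)
    k=r&(abs(F[:,1])<11)&(F[:,2]>85)&(F[:,0]>45)&(F[:,0]<85); q=r&(F[:,2]>48)&(F[:,2]<58)&(F[:,0]>60)&(abs(F[:,1])<14)
    print(n,np.percentile(F[k,0],[5,50,95]).round(1),np.percentile(F[q,0],[50,90,98]).round(1))
    k=(abs(F[:,1])<25)&(abs(F[:,1])>15)&(F[:,2]>75)&(F[:,2]<130)&(F[:,0]>60)&(F[:,0]<95); print(" bar region x",np.percentile(F[k,0],[95,99]).round(1) if k.any() else None)
pic0=cv2.absdiff(pic,f["pic"])[325:390,275:440]; print("screwdriver diff",pic0.mean(), pic0.max())
print([ (np.round(r["box"]).tolist(),round(r["p"],2)) for r in find_in("scene","screwdriver")[:1]])
```

```text
before [63.5 68.1 72.9] [82.6 91.7 93.4]
 bar region x None
after [59.8 64.9 69.6] [80.5 88.7 90.2]
 bar region x [75.5 76. ]
screwdriver diff 16.154902874902874 68
[([281.0, 335.0, 429.0, 381.0], 0.84)]
```

The jaw has moved in about 3.3 mm, the lever is flat and the bystanders haven't moved, so I'm handing in.

```bash
python3 -c "
from workcell import *
print(hand_in(), state()['time_s'])"
```

```text
the job is handed in; nothing more can be done
the job is handed in; nothing more can be done
```

The shaft is clamped and the job is handed in, at about 15 s on the robot clock.

**How it went:** I pinched the loop by its tab and lowered the bar past the lip onto the ledge. I then drew it back until I felt the post, peaking at about 15 N, eased off and let go. The closed fingertips pushed the lever over past the toggle.

**Last checks:**
- **Lever:** its face lies flat with a slight dip towards −x, which matches the stop. A final check press met firm resistance of about 4 N.
- **Loop and jaw:** the bar was under the lip in the scene pictures. The jaw has moved in about 3.3 mm, within the expected 3–6 mm.
- **Other things:** the ring gauge, spare shaft and gauge block are where they were to within a few pixels. The robot is touching nothing.

**Checks that fell short:**
- The last wrist view could not confirm the hook because the fingers hid it, so I relied on scene-camera depth instead.
- The network missed the screwdriver in the last top view, but the scene view found it in its original place.
- Between readings the push on the lever showed only 0–2 N, below the 4–9 N stated, so I judged the snap from the lever and loop angles rather than by force.

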